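# Open the hot-scrap box with its lever

### The job

Open the hot-scrap box for a workmate without touching its hot flap. With closed fingers, push the loose square-tube offcut sideways along the table until it is clear of the space under the lever bar, then press the pad on the bar's long end down until the bar rests on its stop rod, so that the bar's short end raises the heavy flap. Finish while holding the bar down on the stop with the fingertips, without forcing it; lift and grip nothing, leave the bar's pin in its saddle, and do not disturb the tray, the can or the wrench.

Things in the scene. Friction and masses are not known exactly. Their poses are not given: they have to be found in the camera images.
- rig: Fixed steel rig. Origin on the table right under the saddle; x runs from saddle to scrap box, y left of x, z up. Saddle: two cheek plates (60 mm long in x, y = +-18.5 mm) with open-topped notches, tops at z 168 mm. Grey box: x 100 to 230, 200 wide, rim at z 153 mm. Base plate 6 mm thick, x -185 to 235, y -60 to 60 mm.
- bar: Loose steel lever 345 x 24 x 16 mm, 0.4 kg, its 14 mm cross pin resting in the saddle. Origin on the pin axis, 145 mm above the table. x runs to the box: short end at x +95 mm, under the flap's lip, long end at -250. Level at the start; on the stop rod the long end has swung down about 0.5 rad. Takes 3 to 8 N at the pad, rising steeply at the stop. Let go, it swings back up.
- stop (a point): Middle of the fixed horizontal round stop rod under the bar, 12 mm thick, 60 mm long across the bar; 172 mm from the saddle towards the long end, axis 35 mm above the table.
- pad (a point): Centre of the top face of the flat steel press pad on the bar's long end: 50 mm along the bar, 36 mm across, 5 mm thick; 220 mm from the pin axis and 13 mm above it, so 158 mm above the table at the start and about 53 mm when the bar is on its stop.
- offcut: Loose steel square tube, 170 mm long (its x axis), 50 x 50 mm section, 0.55 kg, lying on the table; origin at the centre of its underside. At the start roughly in line with the bar, one end about 45 mm under the bar's long end, the rest beyond it (centre about 290 mm from the pin), so the bar cannot go fully down. Slides with a light push.
- flap (a joint): Opening angle of the heavy 10 mm steel plate flap (168 x 204 mm, about 2.4 kg) that covers the scrap box, hinged on the box's side away from the lever: 0 = shut, grows as it rises. About 0.27 with the bar down on its stop rod. It falls shut by its own weight.
- lip (a point): Middle of the flap's free edge, which overhangs the box on the lever's side by about 34 mm; height 158 mm when shut, about 203 mm when the bar is on its stop.
- tray: Loose clear plastic small-parts tray 130 x 100 x 45 mm, a bystander; origin at the centre of its underside.
- can: Loose plain aluminium spray can, 56 mm thick, 150 mm tall, a bystander; origin at the centre of its underside.
- wrench: Loose steel wrench about 180 mm long lying flat, a bystander; origin under its middle.

How it is judged:
By the outcome, as a careful person would: the job done as asked, in the order asked, and still so for the second after the job is handed in, while the arm keeps its last pose, push and grip.
It also fails if it takes over 56 s, if anything falls off the work surface, if the arm or the gripper's body presses on something with over 40 N, if the wrist force passes 120 N, or if a joint passes its speed limit or range.

### The arm

A 6-joint arm with a two-finger parallel gripper is mounted at the origin on the work surface. World frame = base frame: x ahead of the robot, y to its left, z up, the work surface at z = 0. Lengths are in m, angles in degrees, forces in N, time in s.
With the tool pointing down it reaches from about 0.4 to 0.825 m from the base axis. Payload 7 kg.
Tool frame: the origin (TCP) lies midway between the tips of the shut fingers; the grasp point (between the pads) lies 19 mm behind it; z points along the fingers, y is the line along which they close (so a half turn about z gives the same grasp; the last joint's range is limited). The gripper opens to 88 mm and grips with 3 to 60 N. Pads are 19 mm wide; open, the fingers measure 130 mm over their backs; the gripper's body (78 mm by 193 mm) begins 47 mm behind the grasp point.
Start: joints at [89.101, 20.546, 0.682, 0, -70.136, -16.507], TCP at [0.202, 0.644, 0.227] pointing down, gripper open.
Joint ranges: [-176.03, 176.03], [-82.01, 121.73], [-58.28, 71.71], [-173.87, 95.51], [-174.79, -0.11], [-173.66, 173.66]. Speed limits (degrees/s): [136.94, 136.94, 172.46, 180, 180, 180].

### API

Orientations are given as [roll, pitch, yaw] about the fixed x, y, z axes, in that order (R = Rz(yaw) Ry(pitch) Rx(roll)).
In Python, from plant import ctrl gives the robot as it stands.
- The arm moves only by the tool arm_command, never from a script. Its argument "steps" is a list of rows, each an object with "translation": the shift along the tool's x, y, z in mm, a list of three; "rotation": the turn, a rotation vector about the tool's x, y, z in units of 5 degrees (1.0 is 5 degrees), a list of three; "claw": the finger opening in mm, from 0 to 87.6. In form: [{"translation": [x, y, z], "rotation": [rx, ry, rz], "claw": claw}, ...]. A call has 1 to 5 rows; each row is the pose to reach, as a shift and turn from the pose commanded when the call began, along the tool's axes at that moment; what a row does not reach only later rows make up. A row lasts 1/10 s, in which the tool goes at most 50 mm and 8.59 degrees, less where a joint would pass 70% of its speed; a pose out of reach is approached as far as the arm can. A call with a gripper value outside its range is refused whole. The fingers move at their own pace and stop on an object; the grip force is fixed at half the most. Time passes only in rows, so rows that repeat a pose let the fingers close. It gives the time, the measured TCP pose, the force, the opening and the grip force at its end, in the units of the state.
- ctrl.get_obs(): the state, without advancing time (a new reading comes with each control period).
- ctrl.snapshot(name): name is "side" or "top" or "wrist"; returns (picture, depth): 400x640x3 uint8, red, green, blue; 400x640 float32, m along the optical axis (not along the pixel's ray), 0 where there is no reading.
- ctrl.calibration(name): a dict with "vertical_fov" (degrees; the focal length in pixels is half the picture's height over the tangent of half this angle, whatever the lens; pixels are square), "cx", "cy" (the principal point, pixels), "rvec" (rotation vector, rad) and "tvec" (3), from world to camera coordinates, as OpenCV has them; the wrist camera has in their place "hand_eye" (4x4, takes a point from camera to tool coordinates, whose origin is the TCP and whose axes are the flange's). Camera axes: x right, y down, z forward; pixel columns grow to the right and rows downward; lengths in m; the calibration is good to about 2 mm. The wrist camera is an equidistant fisheye: a pixel r from the principal point sees the ray r / f radians off the axis. A picture is of the moment at which its call begins: read the wrist's pose just before it. calibration takes no time and is no camera call.
- ctrl.close_job(): hands the job in; it is judged then, once.
The state is a dict: "clock": time; "joint_pos": joint angles; "qvel": joint speeds; "tau": joint torques, N m; "tool_pos": TCP position; "orientation": TCP orientation; "force": force on the tool from outside, world axes, zero at the start; "moment": the same for the moment, N m; "opening": finger opening in m; "gripper_force": force on a finger pad.
Only numpy, scipy, OpenCV 4.12 (cv2) and the standard library are available. Lean on these libraries where they do the work, as an engineer would, in place of code of your own. Each camera call takes 0.05 s, during which the arm holds its last target. There are 200 camera calls.

## Working session

There is one attempt and no reset: what is moved stays moved. The work goes in short steps, Python scripts to look and compute and a tool call to move; the robot and the scene stay as the last step left them, time stands still between calls to the robot, and variables do not carry over. Pictures are saved under pics/ and viewed, at most 10 in all, crops included, and the job is handed in when it is done.

Besides the shell and the picture viewer there is one more tool, called as a command line: name --argument value ..., lists and objects as JSON in quotes. arm_command: Moves the arm, as the interface text tells. Its arguments: {"type":"object","properties":{"steps":{"type":"array"}},"required":["steps"]}

```bash
mkdir -p pics && cat > h.py <<'E'
import numpy as np, cv2
from plant import ctrl
def cam(n):
    c=ctrl.calibration(n); f=200/np.tan(np.radians(c["vertical_fov"])/2)
    R=cv2.Rodrigues(np.array(c["rvec"],float))[0]; t=np.array(c["tvec"],float).ravel()
    return f,c["cx"],c["cy"],R,t
def pts(n,D):
    f,cx,cy,R,t=cam(n); v,u=np.mgrid[:400,:640]
    P=np.stack([(u-cx)/f*D,(v-cy)/f*D,D],-1)
    return (P-t)@R
def plane(n,uv,z):
    f,cx,cy,R,t=cam(n); C=-R.T@t
    uv=np.atleast_2d(np.array(uv,float)); d=np.c_[(uv[:,0]-cx)/f,(uv[:,1]-cy)/f,np.ones(len(uv))]@R
    return C+d*((z-C[2])/d[:,2])[:,None]
E
python3 - <<'E'
from h import *
print(ctrl.get_obs())
for n in("top","side"):
    I,D=ctrl.snapshot(n); cv2.imwrite(f"pics/{n}0.png",I[...,::-1]); np.save(f"pics/{n}0.npy",D); np.save(f"pics/{n}0i.npy",I)
    f,cx,cy,R,t=cam(n); print(n,f,cx,cy,-R.T@t,(D>0).mean())
E
```

```text
{'clock': 0.0, 'joint_pos': array([ 8.91008397e+01,  2.05916312e+01,  6.34652108e-01, -2.07620337e-02,
       -7.01332454e+01, -1.65068977e+01]), 'qvel': array([-0.03107008,  0.00853699, -0.08379211, -0.08496197, -0.17192305,
        0.05526828]), 'tau': array([-4.48739020e-04, -5.82718492e+01,  2.93047822e+01,  6.99728340e+00,
        6.86799089e-03, -1.69589175e-04]), 'tool_pos': array([0.20179642, 0.64363963, 0.2256251 ]), 'orientation': array([ 1.79907948e+02, -6.92494986e-03, -1.74131235e+01]), 'force': array([ 0.23948904, -0.2177696 , -0.32651223]), 'moment': array([ 0.00206184,  0.01208365, -0.0554799 ]), 'gripper_force': 0.0, 'opening': 0.08807777866673422}
top 441.53677810151686 325.5586813794263 191.66499625655777 [0.40705177 0.05020583 1.1910278 ] 0.99597265625
side 423.8948178072329 326.3962615117857 204.86482959379902 [0.52720254 0.69614648 0.74249913] 0.99587890625
```

View pics/top0.png

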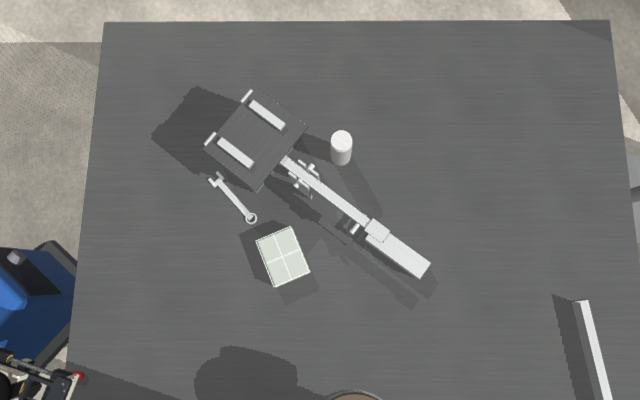

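View pics/side0.png

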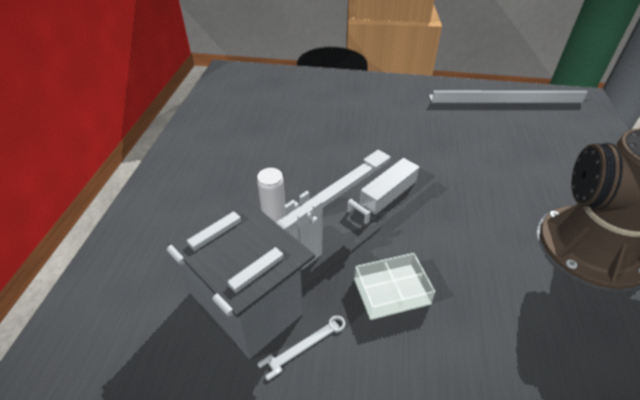

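The top view shows the saddle at about (305,178), the pad at (378,231), the offcut reaching to (420,268), the can at (341,147), the tray at (283,257) and the wrench at (235,197). World +x is up in the picture and +y is left.

```bash
python3 - <<'E'
from h import *
D=np.load("pics/top0.npy"); P=pts("top",D)
for n,(u,v) in dict(table=(500,150),pad=(378,231),bar=(335,195),off=(402,255),can=(342,137),tray=(283,257),wr=(235,200)).items(): print(n,P[v,u].round(4))
roi=np.zeros((400,640),bool)
roi[150:290,290:440]=1
def rect(m,name):
    m=cv2.morphologyEx(m.astype(np.uint8),cv2.MORPH_OPEN,np.ones((3,3)))
    c=max(cv2.findContours(m,0,2)[0],key=cv2.contourArea)
    q=np.zeros_like(m); cv2.drawContours(q,[c],-1,1,-1)
    p=P[(q>0)]; z=np.median(p[:,2])
    r=cv2.minAreaRect(np.float32(p[:,:2]*1000)); print(name,r,'z',z.round(4),len(p))
    print(cv2.boxPoints(r).round(0).tolist())
Z=P[...,2]
off=roi&(Z>.04)&(Z<.062)&(np.mgrid[:400,:640][1]>365); rect(off,'off')
bar=roi&(Z>.144)&(Z<.175); rect(bar,'bar+pad')
p=P[roi&(Z>.146)&(Z<.165)&(np.hypot(P[...,0]-P[195,335,0],P[...,1]-P[195,335,1])<.08)]
pad=roi&(Z>.1545)&(np.mgrid[:400,:640][1]>350)&(Z<.17); rect(pad,'pad')
bm=roi&(Z>.147)&(Z<.16)&(np.mgrid[:400,:640][1]<362)&(np.mgrid[:400,:640][1]>322); rect(bm,'bar')
r=np.zeros_like(roi); r[225:292,250:315]=1; rect(r&(Z>.03)&(Z<.06),'tray')
r=np.zeros_like(roi); r[120:170,325:360]=1; rect(r&(Z>.14)&(Z<.16),'can')
print(plane("top",[[430,264],[416,278],[404,237],[372,261]],.05).round(4))
print('padcorners',plane("top",[[375,219],[390,230],[381,244],[365,233]],.158).round(4))
E
```

```text
table [ 7.518e-01 -4.046e-01  6.000e-04]
pad [ 0.5098 -0.0495  0.1545]
bar [0.5956 0.0516 0.1518]
off [ 0.4593 -0.1198  0.0503]
can [0.7413 0.0351 0.1483]
tray [0.4523 0.1854 0.0411]
wr [0.6069 0.3251 0.0064]
off ((458.02557373046875, -69.48745727539062), (238.0966033935547, 104.92483520507812), 89.28548431396484) z 0.0487 1095
[[404.0, -188.0], [509.0, -189.0], [512.0, 49.0], [407.0, 50.0]]
bar+pad ((579.41455078125, 71.7945327758789), (307.0230712890625, 162.59384155273438), 35.044097900390625) z 0.1522 1570
[[407.0, 50.0], [500.0, -83.0], [752.0, 93.0], [658.0, 227.0]]
pad ((512.3549194335938, -46.412994384765625), (47.782073974609375, 35.57427978515625), 52.99957275390625) z 0.1565 171
[[484.0, -55.0], [512.0, -76.0], [541.0, -38.0], [513.0, -17.0]]
bar ((574.4901733398438, 35.150390625), (127.38906860351562, 24.401588439941406), 52.4850959777832) z 0.1512 488
[[526.0, -8.0], [545.0, -23.0], [623.0, 78.0], [604.0, 93.0]]
tray ((455.0531921386719, 188.55224609375), (6.41598653793335, 5.3687310218811035), 88.32945251464844) z 0.0368 9
[[452.0, 185.0], [458.0, 185.0], [458.0, 192.0], [452.0, 192.0]]
can ((583.6705322265625, 34.83816909790039), (352.63555908203125, 49.3278694152832), 1.0181097984313965) z 0.1483 350
[[407.0, 56.0], [408.0, 7.0], [760.0, 13.0], [760.0, 63.0]]
[[ 0.4372 -0.1901  0.05  ]
 [ 0.402  -0.1537  0.05  ]
 [ 0.5052 -0.126   0.05  ]
 [ 0.4436 -0.0433  0.05  ]]
padcorners [[ 0.5377 -0.0425  0.158 ]
 [ 0.512  -0.0772  0.158 ]
 [ 0.4793 -0.0557  0.158 ]
 [ 0.5046 -0.0188  0.158 ]]
```

```bash
cat >> h.py <<'E'
from scipy.spatial.transform import Rotation as Ro
YAW=52.5; U=np.array([np.cos(np.radians(YAW)),np.sin(np.radians(YAW)),0]); N=np.array([-U[1],U[0],0])
PIN=np.array([.5124,-.0464,0])+.22*U
def rig(p): d=np.asarray(p)-PIN; return np.stack([d@U,d@N,np.asarray(p)[...,2]],-1)
def world(a): return PIN+a[0]*U+a[1]*N+np.array([0,0,a[2]])
def Rt(tilt):  # fingers lean to +u by tilt, tool x near -u
    t=np.radians(tilt); z=np.sin(t)*U-np.cos(t)*np.array([0,0,1]); y=N.copy(); x=np.cross(y,z)
    return np.c_[x,y,z]
def delta(p,R,o=None):
    o=o or ctrl.get_obs(); R0=Ro.from_euler('xyz',o["orientation"],degrees=True)
    print('from',rig(o["tool_pos"]).round(4),'F',np.round(o["force"],1),'t',round(o["clock"],2))
    print('translation',(R0.inv().apply(np.asarray(p)-o["tool_pos"])*1000).round(1).tolist(),'rotation',((R0.inv()*Ro.from_matrix(R)).as_rotvec(degrees=True)/5).round(2).tolist())
E
python3 - <<'E'
from h import *
P=pts("top",np.load("pics/top0.npy")); r=rig(P); Z=P[...,2]
v,u=np.mgrid[:400,:640]
m=(Z>.043)&(Z<.058)&(r[...,0]<-.262)&(r[...,0]>-.42)&(abs(r[...,1])<.08)
q=r[m]; R=cv2.minAreaRect(np.float32(q[:,:2]*1000)); print('off in rig mm',R,cv2.boxPoints(R).round(0).tolist(),len(q))
print('u end',np.percentile(q[:,0],[0.5,2]))
m=(Z>.146)&(Z<.157)&(r[...,0]>-.18)&(r[...,0]<-.04)&(abs(r[...,1])<.03)
print('bar fit',np.polyfit(r[m][:,0],r[m][:,1],1))
m=(Z>.16)&(Z<.175)&(abs(r[...,0])<.05)&(abs(r[...,1])<.04); print('cheeks',r[m].min(0),r[m].max(0),r[m].mean(0))
m=(Z>.025)&(Z<.06)&(r[...,0]>-.185)&(r[...,0]<-.15)&(abs(r[...,1])<.05); print('stop',r[m].mean(0) if m.any() else None)
for n,(uu,vv) in dict(can=(342,137),tray=(283,257)).items(): print(n,r[vv,uu].round(3))
print(ctrl.calibration("wrist")["hand_eye"])
print(world([-.288,.1,.2]),Ro.from_matrix(Rt(0)).as_euler('xyz',degrees=True))
delta(np.array([.42,.25,.24]),Rt(0)); delta(world([-.288,.065,.15]),Rt(0))
E
```

```text
off in rig mm ((-320.3871154785156, -5.672506332397461), (117.65239715576172, 50.51656723022461), 1.5661232471466064) [[-380.0, 18.0], [-379.0, -33.0], [-261.0, -29.0], [-262.0, 21.0]] 919
u end [-0.37887514 -0.37688707]
bar fit [0.00156577 0.00099969]
cheeks [-0.02994374 -0.02125734  0.16021827] [0.03001877 0.0223561  0.17209758] [0.00020268 0.00048851 0.16614556]
stop [-0.17192914  0.01380752  0.03858593]
can [-0.016 -0.132  0.148]
tray [-0.073  0.189  0.041]
[[ 4.83024918e-04 -9.53923347e-01 -3.00050019e-01  8.30005868e-02]
 [ 9.99999881e-01  4.40488671e-04  2.09406528e-04  4.40240981e-04]
 [-6.75891416e-05 -3.00050085e-01  9.53923447e-01 -1.58565948e-01]
 [ 0.00000000e+00  0.00000000e+00  0.00000000e+00  1.00000000e+00]]
[ 0.39166889 -0.03947188  0.2       ] [-180.     0.  -127.5]
from [0.1384 0.6665 0.2257] F [ 0.7 -0.9  0.4] t 0.1
translation [326.0, 310.4, -13.8] rotation [0.01, -0.02, 22.02]
from [0.1384 0.6665 0.2257] F [ 0.7 -0.9  0.4] t 0.1
translation [418.4, 606.9, 76.7] rotation [0.01, -0.02, 22.02]
```

arm_command --steps '[{"translation": [330,310,-15],"rotation": [0,0,22],"claw": 0},{"translation": [330,310,-15],"rotation": [0,0,22],"claw": 0},{"translation": [330,310,-15],"rotation": [0,0,22],"claw": 0},{"translation": [330,310,-15],"rotation": [0,0,22],"claw": 0},{"translation": [330,310,-15],"rotation": [0,0,22],"claw": 0}]'

```text
clock: 0.6
tool_pos: [0.325, 0.4243, 0.2346]
orientation: [180.0, -0.0, -60.7]
force: [1.0, -0.2, -0.2]
opening: 0.0532
gripper_force: 0.0
```

```bash
python3 - <<'E'
from h import *
o=ctrl.get_obs(); print(o["joint_pos"].round(1),o["tool_pos"],o["orientation"].round(1),o["opening"])
delta(np.array([.42,.25,.24]),Rt(0)); delta(world([-.291,.066,.15]),Rt(0))
E
```

```text
[ 73.6   7.  -16.3  -0.  -66.7 -44.3] [0.32498956 0.42428469 0.23463315] [180.   -0.  -60.7] 0.0532177741963969
from [0.0393 0.4352 0.2346] F [ 1.  -0.2 -0.2] t 0.6
translation [198.5, 2.4, -5.3] rotation [0.0, -0.01, 13.36]
from [0.0393 0.4352 0.2346] F [ 1.  -0.2 -0.2] t 0.6
translation [469.5, 158.0, 84.8] rotation [0.0, -0.01, 13.36]
```

arm_command --steps '[{"translation": [200,0,-5],"rotation": [0,0,13.4],"claw": 0},{"translation": [200,0,-5],"rotation": [0,0,13.4],"claw": 0},{"translation": [200,0,-5],"rotation": [0,0,13.4],"claw": 0},{"translation": [200,0,-5],"rotation": [0,0,13.4],"claw": 0},{"translation": [200,0,-5],"rotation": [0,0,13.4],"claw": 0}]'

```text
clock: 1.1
tool_pos: [0.4248, 0.2479, 0.2399]
orientation: [180.0, -0.0, -104.0]
force: [-0.7, 1.2, 0.4]
opening: 0.0133
gripper_force: 0.0
```

```bash
python3 - <<'E'
from h import *
o=ctrl.get_obs(); print(o["joint_pos"].round(1),o["tool_pos"],o["orientation"].round(1),o["opening"])
delta(world([-.291,.066,.24]),Rt(10))
E
```

```text
[ 53.2   2.5 -20.6   0.  -66.9 -67.2] [0.42482169 0.24791658 0.23990475] [ 180.   -0. -104.] 0.013290722292828546
from [-0.0398  0.2486  0.2399] F [-0.7  1.2  0.4] t 1.1
translation [303.2, -67.3, 0.1] rotation [0.41, -1.98, 4.69]
```

arm_command --steps '[{"translation": [303,-67,0],"rotation": [0.4,-2,4.7],"claw": 0},{"translation": [303,-67,0],"rotation": [0.4,-2,4.7],"claw": 0},{"translation": [303,-67,0],"rotation": [0.4,-2,4.7],"claw": 0},{"translation": [303,-67,0],"rotation": [0.4,-2,4.7],"claw": 0},{"translation": [303,-67,0],"rotation": [0.4,-2,4.7],"claw": 0}]'

```text
clock: 1.6
tool_pos: [0.4184, 0.0006, 0.2404]
orientation: [180.0, 10.2, -126.9]
force: [2.0, 0.9, 0.2]
opening: 0.0004
gripper_force: 0.0
```

```bash
python3 - <<'E'
from h import *
o=ctrl.get_obs(); print(o["joint_pos"].round(1),o["tool_pos"],o["orientation"].round(1),o["opening"])
delta(world([-.291,.066,.12]),Rt(15)); delta(world([-.291,.066,.022]),Rt(20))
E
```

```text
[ 21.9  -9.2 -29.6  -6.1 -61.  -56.3] [0.41838644 0.00062563 0.2403825 ] [ 180.    10.2 -126.9] 0.00041510586907217705
from [-0.2399  0.1032  0.2404] F [2.  0.9 0.2] t 1.6
translation [72.0, -36.7, 109.3] rotation [0.03, -0.95, 0.12]
from [-0.2399  0.1032  0.2404] F [2.  0.9 0.2] t 1.6
translation [89.5, -36.8, 205.7] rotation [0.04, -1.95, 0.12]
```

arm_command --steps '[{"translation": [60,-37,20],"rotation": [0,-0.5,0.1],"claw": 0},{"translation": [72,-37,60],"rotation": [0,-1,0.1],"claw": 0},{"translation": [72,-37,109],"rotation": [0,-1,0.1],"claw": 0},{"translation": [72,-37,109],"rotation": [0,-1,0.1],"claw": 0}]'

```text
clock: 2.0
tool_pos: [0.4139, -0.0622, 0.115]
orientation: [179.3, 14.8, -127.8]
force: [-0.9, -0.2, 0.4]
opening: 0.0001
gripper_force: 0.0
```

```bash
python3 - <<'E'
from h import *
o=ctrl.get_obs(); print(o["joint_pos"].round(1),o["orientation"].round(1))
delta(world([-.291,.066,.022]),Rt(18))
I,D=ctrl.snapshot("top"); cv2.imwrite("pics/top1.png",I[100:320,220:500,::-1])
E
```

```text
[  7.1  -0.2 -37.1 -15.7 -44.1 -34.4] [ 179.3   14.8 -127.8]
from [-0.2925  0.0685  0.115 ] F [-0.9 -0.2  0.4] t 2.0
translation [22.3, -3.5, 90.3] rotation [0.11, -0.64, -0.07]
```

View pics/top1.png

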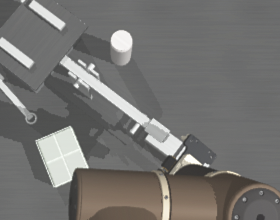

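The crop shows the gripper beyond the bar's long end, clear of the pad at about (155,130). The bar, can and tray have not moved.

arm_command --steps '[{"translation": [12,-3,45],"rotation": [0.1,-0.3,0],"claw": 0},{"translation": [22,-3,90],"rotation": [0.1,-0.6,0],"claw": 0},{"translation": [22,-3,90],"rotation": [0.1,-0.6,0],"claw": 0},{"translation": [22,-3,90],"rotation": [0.1,-0.6,0],"claw": 0}]'

```text
clock: 2.45
tool_pos: [0.4228, -0.0605, 0.0288]
orientation: [-179.7, 18.1, -127.4]
force: [1.0, -0.3, 0.1]
opening: 0.0002
gripper_force: 0.0
```

```bash
python3 - <<'E'
from h import *
o=ctrl.get_obs(); print(o["joint_pos"].round(1),o["orientation"].round(1))
delta(world([-.291,.0,.022]),Rt(18))
E
```

```text
[  3.2   9.4 -39.3 -26.2 -31.8 -19.4] [-179.7   18.1 -127.4]
from [-0.2857  0.0625  0.0288] F [ 1.  -0.3  0.1] t 2.45
translation [7.2, -62.5, 5.0] rotation [-0.05, 0.01, 0.03]
```

arm_command --steps '[{"translation": [6,-8,4],"rotation": [0,0,0],"claw": 0},{"translation": [6,-16,4],"rotation": [0,0,0],"claw": 0},{"translation": [6,-24,4],"rotation": [0,0,0],"claw": 0},{"translation": [6,-32,4],"rotation": [0,0,0],"claw": 0},{"translation": [6,-40,4],"rotation": [0,0,0],"claw": 0}]'

```text
clock: 2.95
tool_pos: [0.4506, -0.0883, 0.0232]
orientation: [-179.7, 18.2, -127.4]
force: [-4.9, 4.0, 6.6]
opening: 0.0003
gripper_force: 3.5
```

```bash
python3 - <<'E'
from h import *
delta(world([-.291,-.075,.022]),Rt(18))
I,D=ctrl.snapshot("side"); cv2.imwrite("pics/side1.png",I[100:320,220:500,::-1])
E
```

```text
from [-0.2909  0.0235  0.0232] F [-4.9  4.   6.6] t 2.95
translation [0.7, -98.5, 1.6] rotation [-0.05, 0.04, 0.02]
```

View pics/side1.png

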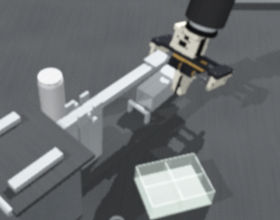

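The side crop shows the closed fingers on the offcut's side, with the gripper body outside the bar's end at about (165,60). Pushing goes on.

arm_command --steps '[{"translation": [0,-8,0],"rotation": [0,0,0],"claw": 0},{"translation": [0,-16,0],"rotation": [0,0,0],"claw": 0},{"translation": [0,-24,0],"rotation": [0,0,0],"claw": 0},{"translation": [0,-32,0],"rotation": [0,0,0],"claw": 0},{"translation": [0,-40,0],"rotation": [0,0,0],"claw": 0}]'

```text
clock: 3.5
tool_pos: [0.4821, -0.1129, 0.0227]
orientation: [-179.7, 18.1, -127.4]
force: [-4.4, 3.8, 5.6]
opening: 0.0004
gripper_force: 3.1
```

```bash
python3 - <<'E'
from h import *
delta(world([-.291,-.085,.024]),Rt(18))
I,D=ctrl.snapshot("side"); P=pts("side",D); r=rig(P)
m=(r[...,2]>.044)&(r[...,2]<.056)&(r[...,0]>-.42)&(r[...,0]<-.19)&(r[...,1]<.03)&(r[...,1]>-.13)
q=r[m]; print(cv2.minAreaRect(np.float32(q[:,:2]*1000)),len(q))
for a in (-.21,-.23,-.25,-.34,-.36): 
    s=q[abs(q[:,0]-a)<.008]; print(a,s.shape,s[:,1].min() if len(s) else 0,s[:,1].max() if len(s) else 0)
E
```

```text
from [-0.2912 -0.0165  0.0227] F [-4.4  3.8  5.6] t 3.5
translation [-0.5, -68.5, -0.9] rotation [-0.05, 0.03, 0.01]
((-261.2767333984375, -22.257015228271484), (51.33097457885742, 101.88209533691406), 89.56593322753906) 283
-0.21 (27, 3) -0.04735370324794598 -0.0252003182472249
-0.23 (40, 3) -0.048134271497660516 -0.026621706850693438
-0.25 (39, 3) -0.046770893598122906 -0.02846185642645795
-0.34 (0, 3) 0 0
-0.36 (0, 3) 0 0
```

arm_command --steps '[{"translation": [0,-8,0],"rotation": [0,0,0],"claw": 0},{"translation": [0,-16,0],"rotation": [0,0,0],"claw": 0},{"translation": [0,-24,0],"rotation": [0,0,0],"claw": 0},{"translation": [0,-32,0],"rotation": [0,0,0],"claw": 0},{"translation": [0,-40,0],"rotation": [0,0,0],"claw": 0}]'

```text
clock: 4.05
tool_pos: [0.5141, -0.1376, 0.0224]
orientation: [-179.7, 18.1, -127.4]
force: [-4.6, 4.5, 6.0]
opening: 0.0011
gripper_force: 3.2
```

arm_command --steps '[{"translation": [0,-8,0],"rotation": [0,0,0],"claw": 0},{"translation": [0,-16,0],"rotation": [0,0,0],"claw": 0},{"translation": [0,-24,0],"rotation": [0,0,0],"claw": 0},{"translation": [0,-30,0],"rotation": [0,0,0],"claw": 0},{"translation": [0,-30,0],"rotation": [0,0,0],"claw": 0}]'

```text
clock: 4.55
tool_pos: [0.5387, -0.1565, 0.0223]
orientation: [-179.6, 18.1, -127.4]
force: [-0.2, 0.0, -0.6]
opening: 0.0006
gripper_force: 0.0
```

```bash
python3 - <<'E'
from h import *
delta(world([-.31,-.07,.12]),Rt(18))
I,D=ctrl.snapshot("side"); P=pts("side",D); r=rig(P); cv2.imwrite("pics/side2.png",I[50:320,220:520,::-1])
m=(r[...,2]>.044)&(r[...,2]<.056)&(r[...,0]>-.42)&(r[...,0]<-.15)&(r[...,1]<-.05)&(r[...,1]>-.2)
q=r[m]
for a in (-.21,-.23,-.25,-.34,-.36): 
    s=q[abs(q[:,0]-a)<.008]; print(a,s.shape,s[:,1].min() if len(s) else 0,s[:,1].max() if len(s) else 0)
E
```

```text
from [-0.2914 -0.0879  0.0223] F [-0.2  0.  -0.6] t 4.55
translation [-12.7, 17.3, -98.7] rotation [-0.07, 0.02, 0.01]
-0.21 (54, 3) -0.14726560141631576 -0.09701771366046096
-0.23 (92, 3) -0.1500520119919325 -0.09744513307259764
-0.25 (86, 3) -0.15140978019475737 -0.0989205399284619
-0.34 (0, 3) 0 0
-0.36 (0, 3) 0 0
```

View pics/side2.png

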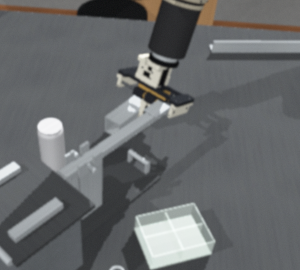

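The side crop shows the offcut resting well beyond the bar, its near face about 97 mm to the side. The space under the bar is clear, with the stop rod visible at about (140,158).

arm_command --steps '[{"translation": [0,15,0],"rotation": [0,0,0],"claw": 0},{"translation": [0,18,-50],"rotation": [0,0,0],"claw": 0},{"translation": [0,18,-100],"rotation": [0,0,0],"claw": 0},{"translation": [0,18,-150],"rotation": [0,0,0],"claw": 0},{"translation": [0,18,-190],"rotation": [0,0,0],"claw": 0}]'

```text
clock: 5.1
tool_pos: [0.4869, -0.1922, 0.2061]
orientation: [-179.5, 18.2, -127.4]
force: [0.1, 0.9, -0.1]
opening: 0.0003
gripper_force: 0.0
```

```bash
python3 - <<'E'
from h import *
delta(world([-.22,0,.2]),Rt(10))
E
```

```text
from [-0.3512 -0.0685  0.2061] F [ 0.1  0.9 -0.1] t 5.1
translation [-122.9, 68.7, 46.0] rotation [-0.1, 1.63, 0.01]
```

arm_command --steps '[{"translation": [-50,30,0],"rotation": [0,0.5,0],"claw": 0},{"translation": [-90,50,20],"rotation": [0,1,0],"claw": 0},{"translation": [-123,69,46],"rotation": [-0.1,1.6,0],"claw": 0},{"translation": [-123,69,46],"rotation": [-0.1,1.6,0],"claw": 0},{"translation": [-123,69,46],"rotation": [-0.1,1.6,0],"claw": 0}]'

```text
clock: 5.6
tool_pos: [0.5122, -0.0429, 0.1966]
orientation: [179.8, 10.1, -127.2]
force: [-1.1, -0.1, -1.1]
opening: 0.0001
gripper_force: 0.0
```

```bash
python3 - <<'E'
from h import *
def pad(th,d=0): return world([-.22*np.cos(th)-.013*np.sin(th),0,.145-.22*np.sin(th)+.013*np.cos(th)+d])
for th in (0,.1): print(th); delta(pad(th),Rt(10+th*30))
I,D=ctrl.snapshot("side"); cv2.imwrite("pics/side3.png",I[50:320,220:520,::-1])
P=pts("side",D); r=rig(P)
m=(abs(r[...,0]+.15)<.05)&(abs(r[...,1])<.03)&(r[...,2]>.13)&(r[...,2]<.17); print('bar mid v,z',r[m].mean(0).round(4))
E
```

```text
0
from [-0.2173  0.0023  0.1966] F [-1.1 -0.1 -1.1] t 5.6
translation [9.5, -2.4, 37.6] rotation [0.05, 0.03, 0.06]
0.1
from [-0.2173  0.0023  0.1966] F [-1.1 -0.1 -1.1] t 5.6
translation [13.5, -2.5, 59.2] rotation [0.05, -0.57, 0.06]
bar mid v,z [-0.1511  0.0062  0.1508]
```

View pics/side3.png

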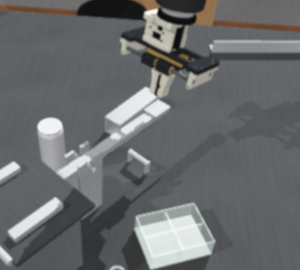

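The side crop shows the fingertips straight over the pad, at about (157,100). Now to press.

arm_command --steps '[{"translation": [5,-2,18],"rotation": [0,0,0],"claw": 0},{"translation": [8,-2,30],"rotation": [0,0,0],"claw": 0},{"translation": [9,-2,36],"rotation": [0,0,0],"claw": 0},{"translation": [9,-2,40],"rotation": [0,0,0],"claw": 0},{"translation": [10,-2,44],"rotation": [0,0,0],"claw": 0}]'

```text
clock: 6.15
tool_pos: [0.5121, -0.049, 0.1523]
orientation: [179.8, 10.1, -127.5]
force: [-2.4, -3.3, 6.5]
opening: 0.0006
gripper_force: 2.8
```

```bash
cat >> h.py <<'E'
def pad(th,d=0): return world([-.22*np.cos(th)-.013*np.sin(th),0,.145-.22*np.sin(th)+.013*np.cos(th)+d])
E
python3 - <<'E'
from h import *
for th in (.1,.2,.3,.4): print(th,pad(th)[2]); delta(pad(th),Rt(10+th*30))
E
```

```text
0.1 0.13597170248631213
from [-0.2223 -0.0014  0.1523] F [-2.4 -3.3  6.5] t 6.15
translation [0.8, 1.3, 16.5] rotation [0.03, -0.58, 0.0]
0.2 0.11403361273702266
from [-0.2223 -0.0014  0.1523] F [-2.4 -3.3  6.5] t 6.15
translation [2.7, 1.3, 38.4] rotation [0.03, -1.18, 0.0]
0.3 0.09240492889313817
from [-0.2223 -0.0014  0.1523] F [-2.4 -3.3  6.5] t 6.15
translation [2.4, 1.2, 60.4] rotation [0.03, -1.78, -0.0]
0.4 0.07130175761413438
from [-0.2223 -0.0014  0.1523] F [-2.4 -3.3  6.5] t 6.15
translation [-0.2, 1.2, 82.3] rotation [0.03, -2.38, -0.0]
```

arm_command --steps '[{"translation": [0,1,8],"rotation": [0,-0.3,0],"claw": 0},{"translation": [1,1,16],"rotation": [0,-0.6,0],"claw": 0},{"translation": [2,1,24],"rotation": [0,-0.8,0],"claw": 0},{"translation": [2,1,32],"rotation": [0,-1,0],"claw": 0},{"translation": [3,1,40],"rotation": [0,-1.2,0],"claw": 0}]'

```text
clock: 6.65
tool_pos: [0.5141, -0.0449, 0.1126]
orientation: [179.9, 16.2, -127.5]
force: [-2.9, -2.5, 5.2]
opening: 0.0007
gripper_force: 2.9
```

```bash
python3 - <<'E'
from h import *
for th in (.3,.4,.45): print(th,pad(th)[2]); delta(pad(th),Rt(10+th*30))
E
```

```text
0.3 0.09240492889313817
from [-0.2178 -0.0004  0.1126] F [-2.9 -2.5  5.2] t 6.65
translation [2.0, 0.4, 20.4] rotation [0.02, -0.57, 0.0]
0.4 0.07130175761413438
from [-0.2178 -0.0004  0.1126] F [-2.9 -2.5  5.2] t 6.65
translation [1.8, 0.3, 42.5] rotation [0.02, -1.17, 0.0]
0.45 0.06101339482611414
from [-0.2178 -0.0004  0.1126] F [-2.9 -2.5  5.2] t 6.65
translation [0.9, 0.3, 53.4] rotation [0.02, -1.47, 0.0]
```

arm_command --steps '[{"translation": [1,0,8],"rotation": [0,-0.3,0],"claw": 0},{"translation": [2,0,16],"rotation": [0,-0.6,0],"claw": 0},{"translation": [2,0,24],"rotation": [0,-0.8,0],"claw": 0},{"translation": [2,0,32],"rotation": [0,-1,0],"claw": 0},{"translation": [2,0,40],"rotation": [0,-1.2,0],"claw": 0}]'

```text
clock: 7.15
tool_pos: [0.5193, -0.0377, 0.0732]
orientation: [179.9, 22.1, -127.5]
force: [-2.4, -4.7, 4.3]
opening: 0.0004
gripper_force: 2.9
```

```bash
python3 - <<'E'
from h import *
for th in (.45,.49,.5): print(th,pad(th)[2]); delta(pad(th),Rt(24))
E
```

```text
0.45 0.06101339482611414
from [-2.088e-01 -2.000e-04  7.320e-02] F [-2.4 -4.7  4.3] t 7.15
translation [-0.1, 0.1, 13.2] rotation [0.03, -0.37, 0.0]
0.49 0.0529326317642768
from [-2.088e-01 -2.000e-04  7.320e-02] F [-2.4 -4.7  4.3] t 7.15
translation [-0.3, 0.1, 22.1] rotation [0.03, -0.37, 0.0]
0.5 0.05093495481165017
from [-2.088e-01 -2.000e-04  7.320e-02] F [-2.4 -4.7  4.3] t 7.15
translation [-0.4, 0.1, 24.3] rotation [0.03, -0.37, 0.0]
```

arm_command --steps '[{"translation": [0,0,5],"rotation": [0,-0.2,0],"claw": 0},{"translation": [0,0,10],"rotation": [0,-0.4,0],"claw": 0},{"translation": [0,0,14],"rotation": [0,-0.4,0],"claw": 0},{"translation": [0,0,17],"rotation": [0,-0.4,0],"claw": 0},{"translation": [0,0,18],"rotation": [0,-0.4,0],"claw": 0}]'

```text
clock: 7.65
tool_pos: [0.5233, -0.032, 0.0563]
orientation: [179.8, 24.1, -127.5]
force: [-2.8, -5.9, 3.1]
opening: 0.0004
gripper_force: 2.8
```

arm_command --steps '[{"translation": [0,0,1],"rotation": [0,0,0],"claw": 0},{"translation": [0,0,1],"rotation": [0,0,0],"claw": 0}]'

```text
clock: 7.85
tool_pos: [0.5234, -0.0316, 0.0554]
orientation: [179.8, 24.1, -127.5]
force: [-2.0, -4.3, 2.1]
opening: 0.0004
gripper_force: 2.4
```

arm_command --steps '[{"translation": [0,0,1],"rotation": [0,0,0],"claw": 0},{"translation": [0,0,1],"rotation": [0,0,0],"claw": 0}]'

```text
clock: 8.05
tool_pos: [0.5237, -0.0312, 0.0545]
orientation: [179.8, 24.1, -127.5]
force: [-1.9, -4.3, 2.1]
opening: 0.0008
gripper_force: 2.4
```

arm_command --steps '[{"translation": [1,0,1],"rotation": [0,0,0],"claw": 0},{"translation": [1,0,1],"rotation": [0,0,0],"claw": 0}]'

```text
clock: 8.25
tool_pos: [0.524, -0.0311, 0.0536]
orientation: [179.8, 24.1, -127.5]
force: [-1.1, -3.4, 4.3]
opening: 0.0001
gripper_force: 2.4
```

arm_command --steps '[{"translation": [0,0,1],"rotation": [0,0,0],"claw": 0},{"translation": [0,0,1],"rotation": [0,0,0],"claw": 0}]'

```text
clock: 8.45
tool_pos: [0.5241, -0.0306, 0.0525]
orientation: [179.8, 24.1, -127.5]
force: [-0.6, -1.3, 3.4]
opening: 0.0003
gripper_force: 2.4
```

```bash
python3 - <<'E'
from h import *
delta(pad(.49),Rt(24))
I,D=ctrl.snapshot("side"); cv2.imwrite("pics/side4.png",cv2.resize(I[120:320,220:450,::-1],None,fx=2.5,fy=2.5))
P=pts("side",D); r=rig(P)
m=(r[...,0]<-.05)&(r[...,0]>-.17)&(abs(r[...,1])<.012)&(r[...,2]>.06)&(r[...,2]<.17)
p=np.polyfit(r[m][:,0],r[m][:,2],1); print('bar angle',np.arctan(p[0]),p)
m=(r[...,0]<.15)&(r[...,0]>.06)&(abs(r[...,1])<.09)&(r[...,2]>.17)&(r[...,2]<.24); print('lip',r[m].min(0),r[m][r[m][:,0]<.085].mean(0))
E
```

```text
from [-0.2003  0.0003  0.0525] F [-0.6 -1.3  3.4] t 8.45
translation [-0.3, -0.3, -0.4] rotation [0.04, 0.03, 0.0]
bar angle 0.5000730286477495 [0.54639732 0.15599205]
lip [ 0.06047321 -0.08985103  0.18452669] [0.07850302 0.0055346  0.20603948]
```

View pics/side4.png

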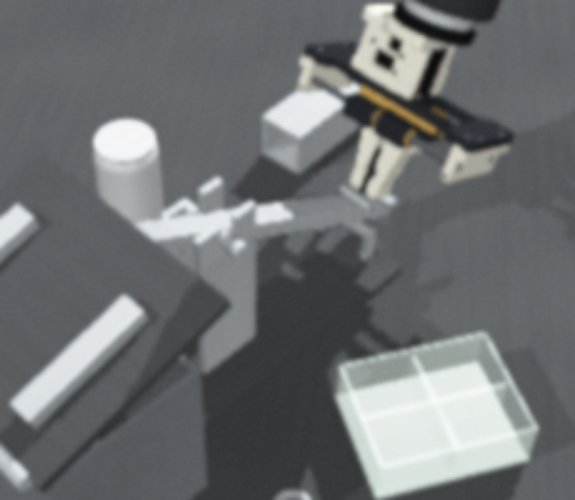

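The picture shows the bar down almost on the stop (near (365,225)), the flap up, and the pin in its saddle. The force is still low, so I creep down until it rises.

arm_command --steps '[{"translation": [0,0,1],"rotation": [0,0,0],"claw": 0},{"translation": [0,0,1],"rotation": [0,0,0],"claw": 0}]'

```text
clock: 8.7
tool_pos: [0.5244, -0.0303, 0.0517]
orientation: [179.8, 24.1, -127.5]
force: [-2.0, -3.6, 7.0]
opening: 0.0002
gripper_force: 4.3
```

arm_command --steps '[{"translation": [0,0,1],"rotation": [0,0,0],"claw": 0},{"translation": [0,0,1],"rotation": [0,0,0],"claw": 0}]'

```text
clock: 8.9
tool_pos: [0.5245, -0.0303, 0.0514]
orientation: [179.9, 24.1, -127.4]
force: [-5.9, -6.2, 15.1]
opening: 0.0006
gripper_force: 8.9
```

arm_command --steps '[{"translation": [0,0,-0.3],"rotation": [0,0,0],"claw": 0},{"translation": [0,0,-0.3],"rotation": [0,0,0],"claw": 0},{"translation": [0,0,-0.3],"rotation": [0,0,0],"claw": 0},{"translation": [0,0,-0.3],"rotation": [0,0,0],"claw": 0},{"translation": [0,0,-0.3],"rotation": [0,0,0],"claw": 0}]'

```text
clock: 9.4
tool_pos: [0.5244, -0.0303, 0.0515]
orientation: [179.9, 24.1, -127.4]
force: [-5.2, -5.6, 12.5]
opening: 0.0001
gripper_force: 7.3
```

```bash
python3 - <<'E'
from h import *
for i in range(3):
    I,D=ctrl.snapshot("side"); o=ctrl.get_obs(); print(o["force"].round(1),o["tool_pos"].round(4))
P=pts("side",D); r=rig(P)
m=(r[...,0]<-.05)&(r[...,0]>-.17)&(abs(r[...,1])<.012)&(r[...,2]>.06)&(r[...,2]<.17)
p=np.polyfit(r[m][:,0],r[m][:,2],1); print('bar angle',np.arctan(p[0]))
D0=np.load("pics/side0.npy"); 
for n,b in dict(can=(slice(165,215),slice(255,285)),tray=(slice(255,320),slice(350,440)),wrench=(slice(312,382),slice(255,350))).items(): print(n,'depth change px',int((abs(D[b]-D0[b])>.01).sum()))
E
```

```text
[-5.6 -6.  12.9] [ 0.5244 -0.0303  0.0515]
[-6.  -4.9 13.2] [ 0.5244 -0.0303  0.0515]
[-5.6 -5.2 12.4] [ 0.5244 -0.0303  0.0515]
bar angle 0.5032979569074292
can depth change px 337
tray depth change px 36
wrench depth change px 53
```

```bash
python3 - <<'E'
from h import *
I,D=ctrl.snapshot("side"); D0=np.load("pics/side0.npy")
for d in (D0,D):
    r=rig(pts("side",d))
    for n,(a,b,zl,zh) in dict(can=(-.016,-.132,.143,.156),tray=(-.073,.189,.03,.06)).items():
        m=(np.hypot(r[...,0]-a,r[...,1]-b)<(.05 if n=='can' else .12))&(r[...,2]>zl)&(r[...,2]<zh); print(n,m.sum(),r[m].mean(0).round(4))
c=abs(D-D0)>.01; ys,xs=np.nonzero(c[165:215,255:285]); print(np.percentile(ys+165,[0,25,50,100]),np.percentile(xs+255,[0,50,100]),np.median((D-D0)[165:215,255:285][ys,xs]))
E
```

```text
can 342 [-0.0178 -0.1203  0.1495]
tray 1272 [-0.0686  0.1929  0.039 ]
can 347 [-0.0176 -0.1201  0.1495]
tray 1259 [-0.0688  0.1928  0.0391]
[170. 205. 209. 214.] [255. 264. 284.] -0.18361354
```

The can and tray have not moved; the depth change near the can is just the flap and bar rising into view. The bar is on its stop at about 13 N, so I hand the job in.

```bash
python3 -c "
from plant import ctrl
print(ctrl.close_job())"
```

```text
the job is handed in; nothing more can be done
None
```

The job is handed in: I pushed the offcut about 115 mm sideways, clear of the bar, and the closed fingertips hold the bar down on its stop rod with about 13 N downward, keeping the flap up; the can and tray did not move, but the wrench got only a rough depth check.

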